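# Open the funnel gate to drop a core into the tote

## Robot

A 6-joint arm with a two-finger parallel gripper is mounted at the origin on the work surface. World frame = base frame: x ahead of the robot, y to its left, z up, the work surface at z = 0. Lengths are in m, angles in degrees, forces in N, time in s.
With the tool pointing down it reaches from about 0.35 to 0.875 m from the base axis. Payload 4.2 kg.
Tool frame: the origin (TCP) lies midway between the tips of the shut fingers; the grasp point (between the pads) lies 19 mm behind it; z points along the fingers, y is the line along which they close (so a half turn about z gives the same grasp; the last joint's range is limited). The gripper opens to 87 mm and grips with 3 to 60 N. Pads are 19 mm wide; open, the fingers measure 117 mm over their backs; the gripper's body (75 mm by 190 mm) begins 51 mm behind the grasp point.
Start: joints at [-59.209, 22.042, 0.453, 0, -68.411, -14.817], TCP at [0.172, -0.601, 0.223] pointing down, gripper open.
Joint ranges: [-179.83, 179.83], [-69.29, 118.12], [-61.27, 80.66], [-181.25, 117.63], [-171.15, -9.14], [-177.46, 177.46]. Speed limits (degrees/s): [159.86, 159.86, 180, 180, 180, 180].

## Interface

Orientations are given as [roll, pitch, yaw] about the fixed x, y, z axes, in that order (R = Rz(yaw) Ry(pitch) Rx(roll)).
In Python, from workcell import env gives the robot as it stands. The module is installed in compiled form; this text tells all that it offers. Calls block until the motion is done:
- env.goto(position, orientation): joint-space move of the TCP to a pose.
- env.move_straight(position, rotation=None, rate=0.15, force_limit=None): straight line of the TCP; rotation=None keeps the orientation; rate is the mean speed in m/s. With force_limit (N) it stops when the force on the tool has changed by that much, and returns True; else False.
- env.set_joints(angles): joint-space move.
- env.gripper_to(opening, grasp_force=None): opening from 0.0 (shut) to 1.0 (fully open); grasp_force is the grip in N (None keeps the last); returns when the fingers have stopped.
- env.dwell(seconds).
- env.inverse_kinematics(position, orientation): joint angles nearest the present ones, or None.
- env.read_state(): the state.
- env.grab_frame(name): name is "scene" or "top"; returns a dict with "image" (420x560x3 uint8, blue, green, red), "fx", "fy", "cx", "cy" (pixels), "position" and "orientation" of the camera in the world. Camera axes: x right, y up, looking along -z (the intrinsics and any distortion apply to the point x, -y, -z); pixel columns grow to the right and rows downward; lengths in m; the calibration is good to about 2 mm. A picture is of the moment at which its call begins. There is no depth.
A pose or a line that the arm cannot do raises env.Unreachable and nothing moves.
- env.close_job(): hands the job in; it is judged then, once.
Trained networks look in a picture, given as the dict that the camera call returned (one of the last four; its "shot" number tells which), for a name from the list of things; names that differ only in an ending like _2 or _b are one class to them, and where a whole thing is asked for, a point or a joint stands for the part that bears it (a point fixed in the world has none). Each returns a list of dicts, best first, with "score" (0 to 1); they miss things now and then, are a little off and sometimes report something else, mostly with a low value. They report only what shows in the picture. A call takes as long as a camera call.
- env.search_frame(picture, thing): "xyz" ([x, y, z] in m, in world coordinates, good to about 4 mm: the middle of the surface that is visible of it).
- env.trace(picture, thing): "mask" (420x560 bool, what is visible of it).
The state is a dict: "clock": time; "joint_positions": joint angles; "qvel": joint speeds; "joint_torque": joint torques, N m; "position": TCP position; "tool_rot": TCP orientation; "force": force on the tool from outside, world axes, zero at the start; "wrist_torque": the same for the moment, N m; "opening": opening from 0.0 (shut) to 1.0 (fully open); "finger_force": force on a finger pad.
Only numpy, scipy, OpenCV 4.12 (cv2) and the standard library are available. Lean on these libraries where they do the work, as an engineer would, in place of code of your own. Each camera call takes 0.05 s, during which the arm holds its last target. There are 200 camera calls.

## Task

On the funnel stand, turn the upright winged key beside the funnel anticlockwise (seen from above) to its stop, so that its wings point at the funnel and the gate plate under the spout swings fully open and lets the ferrite core drop into the grey tote. Let go of the key and leave the gate open. Leave the smaller wing screw on the brass height gauge as it is.

Things in the scene. Friction and masses are not known exactly. Their poses are not given: they have to be found in the camera images.
- stand: Fixed funnel stand. Origin: underside of base, on the funnel's axis (40 mm above the work surface, on a granite plate); z up. Heights over origin: funnel rim (radius 50 mm) 162, spout end 91, tote 130 x 130 mm centred below, floor 12, rim 63. Winged steel key at x 0, y -90 mm: 60 mm wide, 9 thick, height 157 to 198, pinch at 188 to clear the rim. Post at y -145, top 146.
- gate_key (a joint): Turn of the stand's winged key, rad, 0 (shut) to 1.5 (open), with stops; grows anticlockwise from above. It is the angle from the stand's x axis to the wings; at 1.5 they point at the funnel, 10 mm from its rim. It carries a 56 mm round gate plate, under the spout when shut. Friction about 0.06 N m, no spring: stays where left. Starts at 0 to 0.15.
- core: Black ferrite cylinder, 20 mm across, 22 mm long, loose, standing in the spout (32 mm bore) on the gate plate, its underside 88 mm above the stand's origin; it falls when the gate opens. Origin: centre of its underside; z along its axis. An identical spare core stands elsewhere on the plate and plays no part.
- gauge_wing (a joint): Turn of the smaller brass wing screw (34 mm wide, 6 mm thick) on the round brass base of the height gauge, which has a tall steel column; rad, -1.5 to 1.5, starts at 0. To be left as it is.

How it is judged (in metres and radians):
At the end, for the whole second after the job is handed in: The gate key is turned open to at least 1.25 rad (its stop is at 1.5), and the ferrite core lies inside the grey tote, below its rim (origin within 65 mm of the tote's centre in the stand's x and y and under 45 mm above the stand's origin), at rest (value of joint gate_key above 1.25 rad and x of core in the frame of stand between -0.065 and 0.065 m and y of core in the frame of stand between -0.065 and 0.065 m and z of core in the frame of stand below 0.045 m and linear speed of core below 0.05 m/s); the robot touches nothing.
It fails at once if the height gauge's wing screw is turned by more than 0.3 rad (value of joint gauge_wing above 0.3 rad or value of joint gauge_wing below -0.3 rad).
It also fails if it takes over 32 s, if anything falls off the work surface, if the arm or the gripper's body presses on something with over 40 N, if the wrist force passes 120 N, or if a joint passes its speed limit or range.

## Working session

There is one attempt and no reset: what is moved stays moved. The work goes in short steps, each a Python script; the robot and the scene stay as the last script left them, time stands still between calls to the robot, and variables do not carry over. Pictures are saved under pics/ and viewed, at most 10 in all, crops included, and the job is handed in when it is done.

```bash
mkdir -p pics; python3 - <<'E'
from workcell import env
import cv2,numpy as np
np.set_printoptions(precision=4,suppress=True)
for n in("top","scene"):
    f=env.grab_frame(n); cv2.imwrite(f"pics/{n}0.png",f["image"])
    print(n,{k:v for k,v in f.items() if k!="image"})
    for t in("stand","gate_key","core","gauge_wing"):
        for r in env.search_frame(f,t)[:3]: print(t,r)
    for r in env.trace(f,"gate_key")[:2]:
        ys,xs=np.nonzero(r["mask"]); print("mask",r["score"],len(xs),xs.mean(),ys.mean(),xs.min(),xs.max(),ys.min(),ys.max())
print(env.read_state()["clock"])
E
```

```text
top {'fx': 435.0945999658644, 'fy': 435.0945999658644, 'cx': 272.8033895947691, 'cy': 209.67024501755762, 'position': array([ 0.478 , -0.0498,  0.8464]), 'orientation': array([  3.9347,   0.4204, -90.9653]), 'shot': 1}
stand {'xyz': [0.5546, -0.2428, 0.0858], 'score': 0.97}
gate_key {'xyz': [0.5535, -0.3055, 0.2215], 'score': 0.67}
core {'xyz': [0.5685, -0.2268, 0.1502], 'score': 0.58}
gauge_wing {'xyz': [0.5417, 0.1971, 0.1051], 'score': 0.71}
mask 0.57 823 446.15795868772784 185.55042527339003 373 464 164 206
scene {'fx': 543.6012445233806, 'fy': 543.6012445233806, 'cx': 281.57484256797864, 'cy': 211.45587801020764, 'position': array([1.3012, 0.1778, 0.9307]), 'orientation': array([ 43.882 ,  -0.7504, 105.9701]), 'shot': 2}
stand {'xyz': [0.5677, -0.2436, 0.0826], 'score': 0.87}
gate_key {'xyz': [0.5565, -0.3028, 0.15], 'score': 0.96}
core {'xyz': [0.57, -0.2449, 0.0837], 'score': 0.74}
mask 0.92 951 160.38065194532072 174.29022082018926 136 202 138 207
0.6
```

View pics/top0.png

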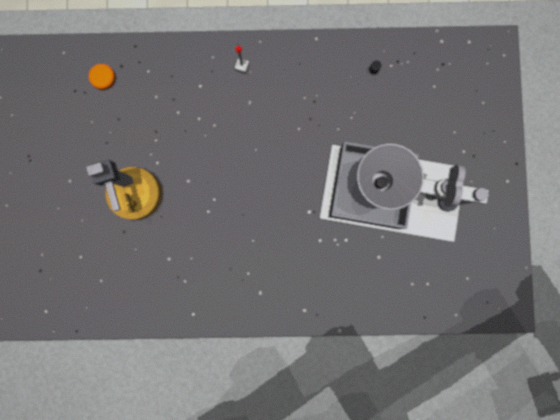

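View pics/scene0.png

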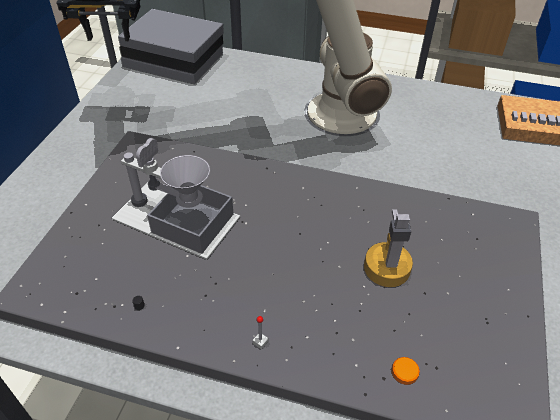

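Top view: funnel rim centred near (390,177), the key's wings at about (452,187) running roughly vertical, post at (481,195), and tote corners and the white base visible; gauge at (130,192), far away. The scene view agrees. I'll enlarge the stand to measure it.

```bash
python3 - <<'E'
import cv2
a=cv2.imread("pics/top0.png")[130:250,315:505]
cv2.imwrite("pics/crop0.png",cv2.resize(a,None,fx=4.2,fy=4.2,interpolation=cv2.INTER_CUBIC))
b=cv2.imread("pics/scene0.png")[130:260,100:250]
cv2.imwrite("pics/crop1.png",cv2.resize(b,None,fx=4.5,fy=4.5,interpolation=cv2.INTER_CUBIC))
E
```

```text
(no output)
```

View pics/crop0.png

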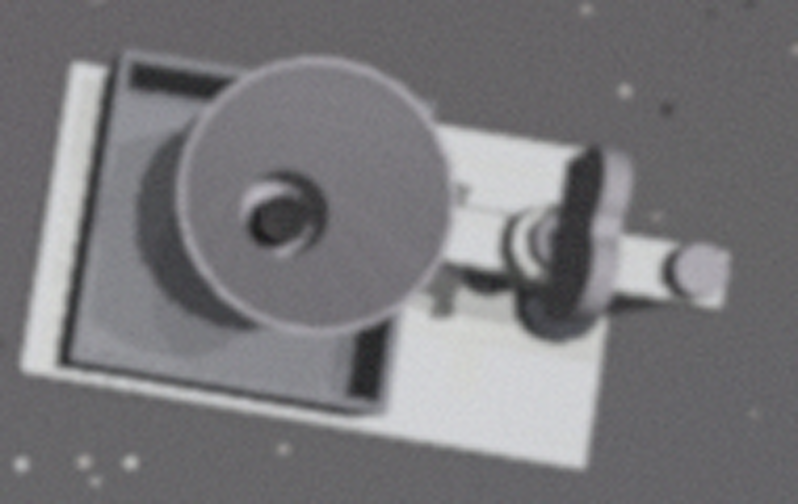

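View pics/crop1.png

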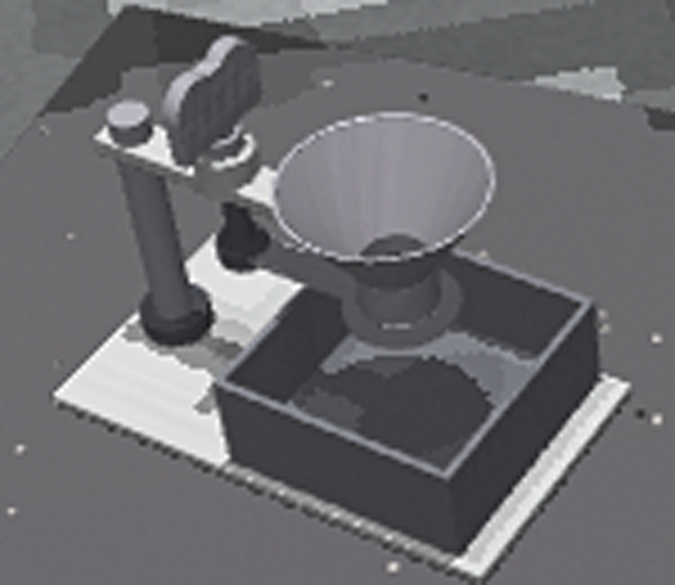

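Crop (top): rim circle centre (315,195), post top (700,268), tote corners (122,52), (68,360), (385,408), and the key's top strip from (615,160) to (600,310). The scene crop shows the rim centre at (384,187) and tote corners (450,475), (598,303), (218,385). I'll fit the stand pose to these points.

```bash
cat > h.py <<'E'
import numpy as np
from scipy.spatial.transform import Rotation as R
from scipy.optimize import least_squares
np.set_printoptions(precision=4,suppress=True)
cam={'t':(435.0946,272.8034,209.6702,[.478,-.0498,.8464],[3.9347,.4204,-90.9653]),
     's':(543.6012,281.5748,211.4559,[1.3012,.1778,.9307],[43.882,-.7504,105.9701])}
def proj(c,p):
    f,cx,cy,o,e=cam[c]; q=R.from_euler('xyz',e,degrees=True).inv().apply(np.array(p)-o)
    return np.array([cx+f*q[0]/-q[2],cy+f*-q[1]/-q[2]])
def ray(c,u,v,z):
    f,cx,cy,o,e=cam[c]; d=R.from_euler('xyz',e,degrees=True).apply([(u-cx)/f,-(v-cy)/f,-1])
    return np.array(o)+d*(z-o[2])/d[2]
T=lambda u,v:('t',315+u/4.2,130+v/4.2)
S=lambda u,v:('s',100+u/4.5,130+v/4.5)
def w(s,p):
    c,n=np.cos(s[2]),np.sin(s[2]); return np.array([s[0]+c*p[0]-n*p[1],s[1]+n*p[0]+c*p[1],.04+p[2]])
E
cat > fit.py <<'E'
from h import *
obs=[(T(315.5,195),(0,0,.162)),(T(700,268),(0,-.145,.146)),(T(122,52),(.065,.065,.063)),(T(68,360),(-.065,.065,.063)),(T(385,408),(-.065,-.065,.063)),
 (S(384.5,187.5),(0,0,.162)),(S(450,475),(.065,.065,.063)),(S(598,303),(-.065,.065,.063)),(S(218,385),(.065,-.065,.063)),(S(129,115),(0,-.145,.146))]
res=lambda s:np.concatenate([proj(o[0],w(s,p))-o[1:] for o,p in obs])
r=least_squares(res,[.55,-.24,-.1],loss='soft_l1')
s=r.x; print(s,np.degrees(s[2])); print(res(s).reshape(-1,2))
print('key top',w(s,(0,-.09,.198)))
for z in(.198,.157):
  q=proj('t',w(s,(0,-.09,z))); print('key px crop',(q-[315,130])*4.2, 'scene',(proj('s',w(s,(0,-.09,z)))-[100,130])*4.5)
a=ray(*T(615,165),.235);b=ray(*T(597,305),.235);d=a-b;print('wing ang world',np.degrees(np.arctan2(d[1],d[0])),np.hypot(*d[:2]))
for k in(0,.08,.15):
  print(k,[((proj(c,w(s,(x*.03*np.cos(k),-.09+x*.03*np.sin(k),.18)))-o)*f).round(0) for c,o,f in(('t',[315,130],4.2),('s',[100,130],4.5)) for x in(1,-1)])
E
python3 fit.py
```

```text
[ 0.5697 -0.221  -0.1861] -10.662181772920786
[[-0.2425 -0.485 ]
 [-0.0286 -0.4861]
 [-0.6982 -1.0975]
 [ 0.169  -0.4343]
 [ 0.0909  0.9387]
 [ 0.2543 -1.4945]
 [ 0.3681  0.26  ]
 [-0.0755 -1.5596]
 [-0.8031 -1.1592]
 [-0.0945 -0.9587]]
key top [ 0.5531 -0.3095  0.238 ]
key px crop [609.5124 221.9784] scene [206.3797  57.8972]
key px crop [560.9568 236.9431] scene [221.3485 128.2457]
wing ang world -9.872723935615642 0.04783914424259234
0 [array([600., 144.]), array([575., 315.]), array([172., 128.]), array([253.,  52.])]
0.08 [array([593., 143.]), array([582., 315.]), array([177., 129.]), array([248.,  51.])]
0.15 [array([587., 142.]), array([588., 316.]), array([181., 130.]), array([244.,  49.])]
```

The fit agrees to about 1 px. Key axis at (0.553, -0.310), wings at about -9° in the world frame, close to shut. Next I check the j6 range and move above the key.

```bash
python3 - <<'E'
from workcell import env
import cv2,numpy as np
np.set_printoptions(precision=2,suppress=True)
k=[.553,-.3095]
for y in(-9,171):
  for a in(0,88): print(y+a,np.array(env.inverse_kinematics(k+[.209],[180,0,y+a])))
J=lambda y:env.inverse_kinematics(k+[.209],[180,0,y])
ok=[y for y in(-9,171) if J(y) is not None and J(y+88) is not None and abs(J(y)[5]-J(y+88)[5])<95 ]
y=min(ok,key=lambda y:abs(J(y)[5]-env.read_state()["joint_positions"][5])); print(ok,y)
p=env.read_state()["position"]
env.move_straight([p[0],p[1],.33])
env.goto(k+[.33],[180,0,y])
env.gripper_to(.6,40)
s=env.read_state(); print(s["clock"],s["position"],s["tool_rot"],s["joint_positions"],s["force"])
f=env.grab_frame("scene"); cv2.imwrite("pics/s1.png",cv2.resize(f["image"][60:260,60:300],None,fx=3,fy=3,interpolation=cv2.INTER_CUBIC))
E
```

```text
-9 [-14.63  23.41   0.6    0.   -67.19  95.63]
79 [ -14.63   23.41    0.6     0.    -67.19 -176.37]
171 [-14.63  23.41   0.6   -0.   -67.19 -84.37]
259 [-14.63  23.41   0.6    0.   -67.19   3.63]
[171] 171
4.0917 [ 0.55 -0.31  0.33] [180.  -0. 171.] [-14.62  20.19  12.79  -0.   -82.6  -84.37] [-0.1   0.09  0.07]
```

View pics/s1.png

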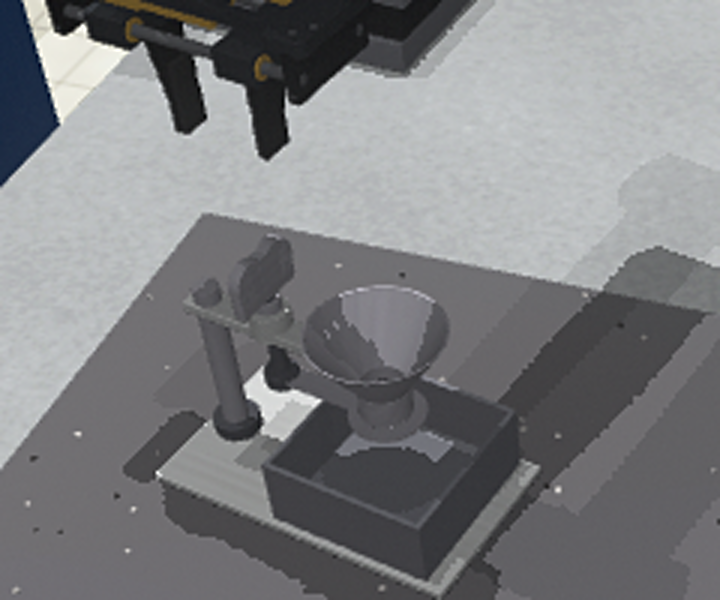

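Fingers straddle the key axis across the wings: tips at about (190,130) and (270,155), key at (263,275). Descend and grip.

```bash
python3 - <<'E'
from workcell import env
import cv2,numpy as np
np.set_printoptions(precision=3,suppress=True)
print(env.move_straight([.553,-.3095,.209],rate=.08,force_limit=8))
env.gripper_to(0.0,25)
s=env.read_state(); print(s["clock"],s["position"],s["joint_positions"],s["opening"],s["opening"]*87,s["finger_force"],s["force"],s["wrist_torque"])
f=env.grab_frame("scene"); cv2.imwrite("pics/s2.png",cv2.resize(f["image"][100:260,80:270],None,fx=4,fy=3.7,interpolation=cv2.INTER_CUBIC))
E
```

```text
False
6.6083 [ 0.553 -0.311  0.209] [-14.696  23.435   0.594   0.111 -67.134 -84.373] 0.10385729591816308 9.035584744880188 25.002760388124443 [ 1.085 -5.235 -2.062] [-1.523 -0.028 -0.03 ]
```

View pics/s2.png

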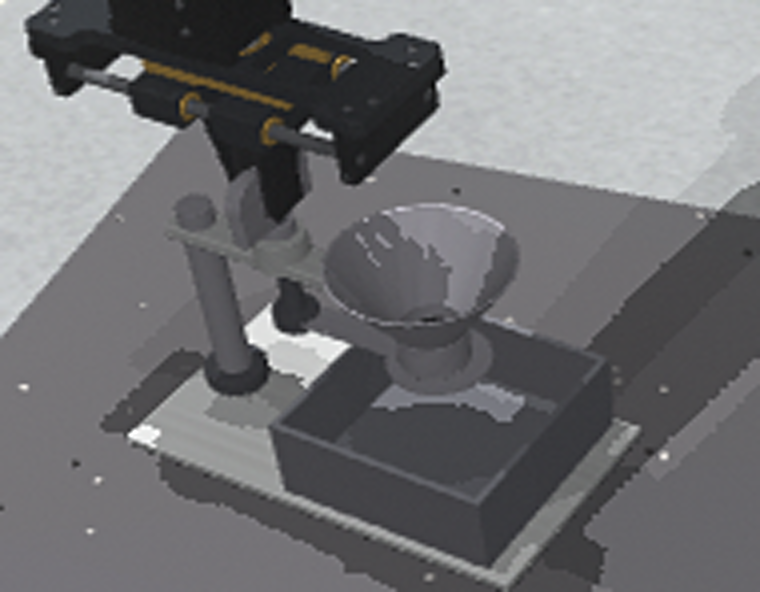

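The opening reads 9.0 mm, so the wings are held flush, and the key's two wings show either side of the finger at (280,190). The 5 N side force says the axis is about 2 mm further along -y, so I re-centre, then turn j6 anticlockwise in steps.

```bash
python3 - <<'E'
from workcell import env
import cv2,numpy as np
np.set_printoptions(precision=2,suppress=True)
env.move_straight([.5533,-.3118,.209],rate=.02)
s=env.read_state(); print(s["force"],s["wrist_torque"])
env.gripper_to(0,40)
for a in(20,40,60,75,82,86):
    env.goto([.5533,-.3118,.209],[180,0,171+a])
    s=env.read_state(); print(a,s["clock"],s["position"],s["tool_rot"],s["joint_positions"][5],s["opening"]*87,s["force"],s["wrist_torque"])
    if abs(s["wrist_torque"][2])>.6: break
f=env.grab_frame("scene"); cv2.imwrite("pics/s3.png",cv2.resize(f["image"][100:260,80:270],None,fx=4,fy=3.7,interpolation=cv2.INTER_CUBIC))
E
```

```text
[-2.56  3.65  1.68] [0.98 0.46 0.02]
20 7.5667 [ 0.55 -0.31  0.21] [ 179.89   -0.05 -168.95] -64.14867383375166 9.11565828765683 [-2.51  5.47  3.48] [1.73 0.65 0.11]
40 7.9917 [ 0.55 -0.31  0.21] [ 179.84   -0.01 -148.95] -44.15171917730886 9.20487860976707 [-2.24  6.63  2.35] [2.02 0.78 0.01]
60 8.4167 [ 0.55 -0.31  0.21] [ 179.81    0.04 -128.94] -24.150266588123756 8.85239287598907 [-2.39  7.87  4.19] [2.26 0.9  0.02]
75 8.775 [ 0.55 -0.31  0.21] [ 179.79    0.09 -113.94] -9.14641128121411 8.653122208817994 [-3.79  8.22  3.59] [2.32 1.07 0.08]
82 9.025 [ 0.55 -0.31  0.21] [ 179.79    0.12 -106.94] -2.1399867092614446 8.910448631537815 [-4.5   9.38  3.45] [2.36 1.15 0.06]
86 9.275 [ 0.55 -0.31  0.21] [ 179.8     0.16 -103.1 ] 1.7255320447447045 8.737086676831485 [-3.41  8.96  4.07] [ 2.43  1.17 -0.56]
```

View pics/s3.png

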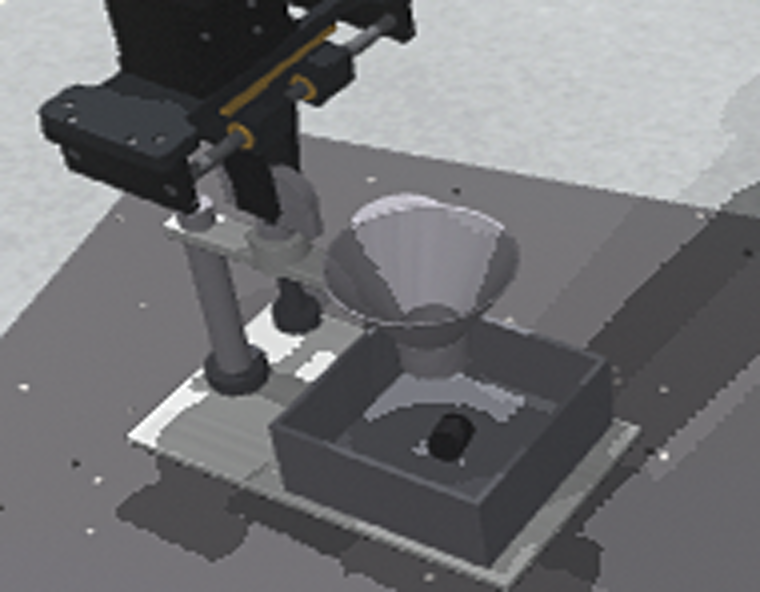

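The stop is reached (wrist torque -0.56 N m), the wings point at the funnel, and the core lies in the tote at about (450,437). Release and retreat upward.

```bash
python3 - <<'E'
from workcell import env
import cv2,numpy as np
np.set_printoptions(precision=3,suppress=True)
env.gripper_to(.6)
p=np.array(env.read_state()["position"]); env.move_straight([p[0],p[1],.36],rate=.1)
env.dwell(.5)
s=env.read_state(); print(s["clock"],s["position"],s["force"])
f=env.grab_frame("scene"); print([ (r["xyz"],r["score"]) for r in env.search_frame(f,"core")[:3]])
cv2.imwrite("pics/s4.png",cv2.resize(f["image"][60:260,60:300],None,fx=3,fy=3,interpolation=cv2.INTER_CUBIC))
E
```

```text
12.4583 [ 0.553 -0.312  0.36 ] [-0.263  0.41  -0.264]
[]
```

View pics/s4.png

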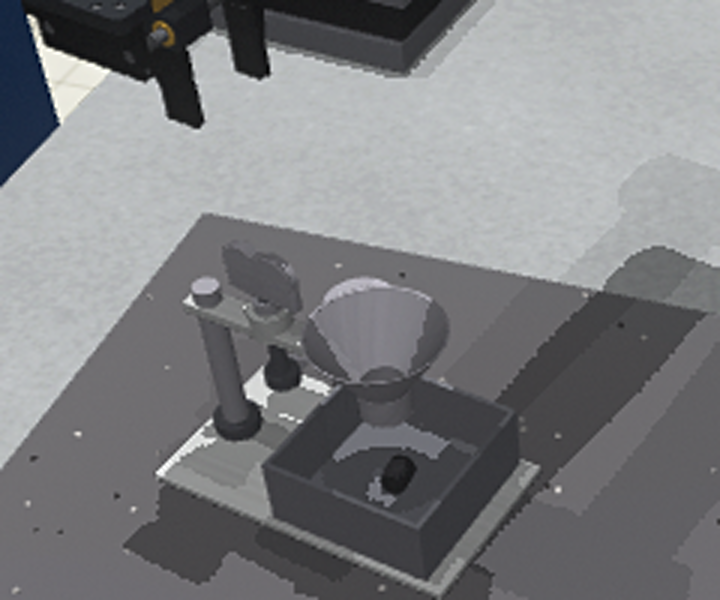

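The key's wings point at the funnel at (262,275). The core is at (398,474) in the tote, the same image position as before release, so it is at rest. The gripper is clear.

```bash
python3 -c "
from workcell import env
print(env.close_job())"
```

```text
the job is handed in; nothing more can be done
None
```

I turned the gate key anticlockwise to its stop and released it with the gate left open; the core lies at rest in the grey tote, the gauge's wing screw was not touched, and the job was handed in at about 12.5 s (no verdict was returned).

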